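# Load the tube shaker and fit its top plate

### The arm

A 7-joint arm with a two-finger parallel gripper is mounted at the origin on the work surface. World frame = base frame: x ahead of the robot, y to its left, z up, the work surface at z = 0. Lengths are in mm, angles in rad, forces in N, time in s.
With the tool pointing down it reaches from about 425 to 1025 mm from the base axis. Payload 9.4 kg.
Tool frame: the origin (TCP) lies at the very end of the fingers, on their centre line; the grasp point (between the pads) lies grasp_offset behind it (grasp_offset is the distance from the TCP to the grasp point, in mm); y points along the fingers, x is the direction in which the jaws open and shut, and the axes are right-handed (so a half turn about y gives the same grasp; the last joint's range is limited). The gripper opens to 93 mm and grips with 3 to 60 N. Pads are 15 mm wide; open, the fingers measure 128 mm over their backs; the gripper's body (75 mm by 188 mm) begins 65 mm behind the grasp point.
Start: joints at [1.104, 0.599, -0.003, 1.599, 0.002, 0.943, -0.08], TCP at [275.493, -670.618, 218.618] pointing down, gripper open.
Joint ranges: [-2.57, 2.57], [-0.35, 1.97], [-1.29, 1.29], [0.11, 2.56], [-1.05, 4.19], [0.11, 1.86], [-2.63, 2.63]. Speed limits (rad/s): [2.22, 2.22, 3.01, 3.01, 3.14, 3.14, 3.14].

### API

Orientations are given as a 3x3 rotation matrix whose columns are the frame's x, y, z axes.
In Python, from plant import * gives the robot as it stands.
- The arm moves only by the tool send_rows, never from a script. Its argument "deltas" is a list of rows, each a list of 2 entries, a list of its own where there are three numbers: the shift along the tool's x, y, z scaled (see below), then the turn, a rotation vector about the tool's x, y, z scaled (see below). In form: [[[x, y, z], [rx, ry, rz]], ...]. A call has exactly 5 rows; each row is the pose to reach, as a shift and turn from the pose measured when the call began, along the tool's axes at that moment; what a row does not reach only later rows make up. The controller multiplies each number of a shift by 0.75 m and each number of a turn by 30 degrees. A row lasts 1/8 s, in which the tool goes at most 62.5 mm and 10.7 degrees, less where a joint would pass 70% of its speed; a pose out of reach is approached as far as the arm can. A call with a number of a shift or a turn outside -1 to 1 is refused whole. A call with a gripper value outside its range is refused whole. "grip" is the opening, from 0 (shut) to 1 (fully open), set as the call begins (left out, the last holds). The fingers move at their own pace and stop on an object; "squeeze" is the grip in N (left out, the last holds). Time passes only in rows, so rows that repeat a pose let the fingers close, or fill a call up. It gives the time, the measured TCP pose, the force and the opening at its end, in the units of the state.
- get_state(): the state, without advancing time (a new reading comes with each control period).
- grab_frame(name): name is "side" or "top" or "wrist"; returns the picture (384x512x3 uint8, red, green, blue); there is no depth.
- camera_info(name): a dict with "fx", "fy", "cx", "cy" (pixels), "dist" ([k1, k2, p1, p2, k3] as OpenCV has them; the pictures are not rectified), "T" (4x4, takes a point from camera to world coordinates); the wrist camera has in their place "hand_eye" (4x4, takes a point from camera to tool coordinates, whose origin is the TCP and whose axes are the tool frame's). Camera axes: x right, y down, z forward; pixel columns grow to the right and rows downward; lengths in mm; the calibration is good to about 2 mm. A picture is of the moment at which its call begins: read the wrist's pose just before it. camera_info takes no time and is no camera call.
- finish_job(): hands the job in, once; it reports no verdict.
Trained networks look in the newest picture that a camera, given by its name, has taken for a name from the list of things; names that differ only in an ending like _2 or _b are one class to them, and where a whole thing is asked for, a point or a joint stands for the part that bears it (a point fixed in the world has none). Each returns a list of dicts, best first, with "conf" (0 to 1); they miss things now and then, are a little off and sometimes report something else, mostly with a low value. They report only what shows in the picture. A call takes as long as a camera call. They do not tell look-alikes from the thing itself.
- spot_in(camera, name): "position" ([x, y, z] in mm, in world coordinates, good to about 4 mm: the middle of the surface that is visible of it).
- landmark_of(camera, name): "position" ([x, y, z] in mm, in world coordinates, good to about 4 mm: a listed point, or the origin of a listed thing).
The state is a dict: "clock": time; "joint_pos": joint angles; "qd": joint speeds; "tau": joint torques, N m; "tool_pos": TCP position; "eef_rot": TCP orientation; "force": force on the tool from outside, world axes, zero at the start; "moment": the same for the moment, N m; "finger_gap": finger opening in mm.
Only numpy, scipy, OpenCV 4.12 (cv2) and the standard library are available. Lean on these libraries where they do the work, as an engineer would, in place of code of your own. Each camera call takes 0.05 s, during which the arm holds its last target. There are 200 camera calls.

### The job

Load the tube shaker: set the rack of tubes down flat in the shallow recess between the two guide pins and let go of it, then lower the metal top plate over the pins - its large hole on the thick pin, its small hole on the thin one - keeping it level and not letting it drop, until it lies fully home on both shoulders. Let go of it, and neither shift nor knock over the bottle, jar, tip box and tube that stand around.

Things in the scene. Friction and masses are not known exactly. Their poses are not given: they have to be found in the camera images.
- shaker: tube shaker, fixed to the bench: white box, 130 (x) x 240 (y) mm, aluminium top face 50 mm above the bench; display and knob on its -x side. Origin: centre of its underside. On top, at y = +80 (thick pin) and -80 (thin pin), x = 0, steel posts of diameter 26 end in flat shoulders 106 mm above the bench; a guide pin with tapered tip rises from each to 151 mm
- recess (a point): centre of the floor of the shaker's recess, 50 mm above the bench, axes as the shaker's. The recess is 66 (x) x 110 (y) mm inside a 5 mm high, 5 mm thick rim; the rack fits with its length along y, either way round, with 5 mm of play on each side
- big_pin (a point): thick guide pin, diameter 14: the point on its axis at shoulder height (106 mm above the bench); axes as the shaker's, z up
- small_pin (a point): thin guide pin, diameter 8: the point on its axis at shoulder height (106 mm above the bench)
- top_plate: loose aluminium plate, 0.5 kg, flat on the bench, 80 (x) x 200 (y) mm, 10 mm thick (16 where |y| is over 65). Origin: centre of its underside, about under its centre of mass. In its middle a grey square grip post, 32 x 32 mm, sides along x and y, 10 to 62 mm above the underside, can be gripped across x or y. Home, its underside lies on both shoulders, 4 mm above the tube caps
- big_hole (a point): centre, at the underside, of the top plate's large through hole, diameter 16, at y = +80 of the plate
- small_hole (a point): centre, at the underside, of the top plate's small through hole, diameter 10, at y = -80 of the plate
- rack: loose blue tube rack with eight short capped tubes fixed in it, about 0.2 kg, 56 (x) x 100 (y) mm, deck 40 mm high, white and orange caps up to 52 mm. Origin: centre of its underside, z up. Grip it across its 56 mm width, below the deck
- bottle: bystander: amber bottle, diameter 56, height 150, beside one end of the rack; origin at the centre of its underside
- jar: bystander: small white jar, diameter 48, height 80, beside a long side of the top plate; origin at the centre of its underside
- tip_box: bystander: box of pipette tips, 70 (x) x 95 (y) x 63 mm high, on the shaker's +x side; origin at the centre of its underside
- tube50: bystander: upright white tube with a red cap, diameter 34, height 111, light and easily knocked over, on the shaker's -x side; origin at the centre of its underside
There are look-alikes about, which are no part of the job. What is shaped like the rack but purple is not meant.

How it is judged (in metres and radians):
On the way, in this order (a step that is already met when the one before it is completed fails the run):
1. the rack sits flat in the recess, let go (horizontal distance between rack and recess below 0.009 m and z of rack in the frame of recess below 0.003 m and angle between rack's own z axis and vertical below 0.05 rad and contact force between the fingers and rack below 0.3 N), for 0.2 s.
2. the top plate is threaded level on both pins, the right way round (horizontal distance between big_hole and big_pin below 0.004 m and horizontal distance between small_hole and small_pin below 0.004 m and z of top_plate in the frame of big_pin below 0.04 m and angle between top_plate's own z axis and vertical below 0.12 rad), for 0.1 s.
At the end, for the whole second after the job is handed in: The rack stands flat in the recess (centre within 9 mm, on the floor within 3 mm); the top plate lies on both shoulders (within 2 mm, level within 0.03 rad) with its large hole on the thick pin and its small hole on the thin pin (each within 4 mm), both at rest and let go (horizontal distance between rack and recess below 0.009 m and z of rack in the frame of recess below 0.003 m and angle between rack's own z axis and vertical below 0.05 rad and horizontal distance between big_hole and big_pin below 0.004 m and horizontal distance between small_hole and small_pin below 0.004 m and z of top_plate in the frame of big_pin between -0.003 and 0.002 m and angle between top_plate's own z axis and vertical below 0.03 rad and linear speed of each of top_plate, rack below 0.02 m/s); the robot touches nothing.
It fails at once if the top plate is tipped more than about 20 degrees (angle between top_plate's own z axis and vertical above 0.35 rad).
It fails at once if the top plate is let drop on the pins (over 0.35 m/s there) (horizontal distance between top_plate and shaker below 0.02 m and z of top_plate in the frame of big_pin below 0.045 m and linear speed of top_plate above 0.35 m/s).
It fails at once if the bottle, jar, tip box or standing tube is shifted more than 25 mm or knocked over (distance of any of bottle, jar, tip_box, tube50 from where it was at the start of the episode above 0.025 m or angle between any of bottle, jar, tip_box, tube50's own z axis and vertical above 0.4 rad).
It also fails if it takes over 72 s, if anything falls off the work surface, if the arm or the gripper's body presses on something with over 40 N, if the wrist force passes 120 N, or if a joint passes its speed limit or range.

## Working session

There is one attempt and no reset: what is moved stays moved. The work goes in short steps, Python scripts to look and compute and a tool call to move; the robot and the scene stay as the last step left them, time stands still between calls to the robot, and variables do not carry over. Pictures are saved under pics/ and viewed, about 8 in all and at most 12, crops included, and the job is handed in when it is done.

Besides the shell and the picture viewer there is one more tool, called after ">>>" as a command line: name --argument value ..., lists and objects as JSON in quotes. send_rows: Moves the arm, as the interface text tells. Its arguments: {"type":"object","properties":{"deltas":{"type":"array","items":{"type":"array"}},"grip":{"type":"number"},"squeeze":{"type":"number"}},"required":["deltas"]}

```bash
ls; mkdir -p pics; cat > h.py <<'E'
from plant import *
import numpy as np, cv2
def save(n,f):
    im=grab_frame(n); cv2.imwrite('pics/'+f,im[:,:,::-1]); return im
def ray(n,u,v,st=None):
    c=camera_info(n); K=np.array([[c['fx'],0,c['cx']],[0,c['fy'],c['cy']],[0,0,1]])
    p=cv2.undistortPoints(np.array([[[u,v]]],float),K,np.array(c['dist'],float))[0,0]
    T=camT(n,st); return T[:3,3],T[:3,:3]@np.array([p[0],p[1],1])
def camT(n,st=None):
    c=camera_info(n)
    if 'T' in c: return np.array(c['T'])
    st=st or get_state(); W=np.eye(4); W[:3,:3]=st['eef_rot']; W[:3,3]=st['tool_pos']; return W@np.array(c['hand_eye'])
def at(n,u,v,z,st=None):
    o,d=ray(n,u,v,st); return o+d*(z-o[2])/d[2]
def proj(n,P,st=None):
    c=camera_info(n); K=np.array([[c['fx'],0,c['cx']],[0,c['fy'],c['cy']],[0,0,1]])
    Ti=np.linalg.inv(camT(n,st)); P=np.atleast_2d(np.array(P,float))
    return cv2.projectPoints(P,cv2.Rodrigues(Ti[:3,:3])[0],Ti[:3,3],K,np.array(c['dist'],float))[0][:,0]
def show(d): print({k:np.round(v,3).tolist() for k,v in d.items()})
E
python3 - <<'E'
from h import *
show(get_state())
a=save('top','t0.png'); b=save('side','s0.png')
cv2.imwrite('pics/both0.png',cv2.resize(np.vstack([a,b])[:,:,::-1],(400,600)))
for n in ['shaker','big_pin','small_pin','top_plate','big_hole','small_hole','rack','bottle','jar','tip_box','tube50']:
    for c in ['top','side']:
        print(n,c,[(np.round(r['position']).tolist(),round(r['conf'],2)) for r in landmark_of(c,n)[:3]])
print(try_ if 0 else [k for k in dir() if 0])
for c in ['top','side','wrist']: 
    i=camera_info(c); print(c,i)
E
```

```text
pics
{'clock': 0.0, 'joint_pos': [1.104, 0.6, -0.003, 1.6, 0.002, 0.943, -0.08], 'qd': [-0.0, -0.0, 0.0, 0.0, -0.001, 0.0, 0.002], 'tau': [0.001, -76.506, 1.497, -25.234, -0.052, 0.017, 0.0], 'tool_pos': [275.299, -670.181, 217.756], 'eef_rot': [[0.38, -0.001, 0.925], [-0.925, 0.001, 0.38], [-0.002, -1.0, -0.0]], 'force': [0.131, 0.479, 0.232], 'moment': [0.015, -0.005, -0.048], 'finger_gap': 92.795}
shaker top [([539.0, -26.0, 0.0], 0.7)]
shaker side [([540.0, -23.0, 1.0], 0.63)]
big_pin top [([531.0, 49.0, 106.0], 0.61)]
big_pin side [([541.0, 54.0, 105.0], 0.93)]
small_pin top [([539.0, -106.0, 108.0], 0.75)]
small_pin side [([542.0, -108.0, 104.0], 0.82)]
top_plate top [([504.0, -377.0, 1.0], 0.82), ([422.0, 4.0, -0.0], 0.66)]
top_plate side [([504.0, -377.0, -1.0], 0.87)]
big_hole top [([421.0, -371.0, 1.0], 0.69)]
big_hole side [([420.0, -371.0, 5.0], 0.74), ([538.0, -30.0, 53.0], 0.63)]
small_hole top [([586.0, -377.0, -6.0], 0.9)]
small_hole side [([582.0, -381.0, -2.0], 0.56)]
rack top [([624.0, 320.0, 2.0], 0.97), ([476.0, 390.0, -2.0], 0.84)]
rack side [([476.0, 383.0, -2.
[... 1378 characters left out ...]
52e-02, -6.78974033e-01, -7.34091347e-01,
         8.37921226e+02],
       [ 0.00000000e+00,  0.00000000e+00,  0.00000000e+00,
         1.00000000e+00]])}
wrist {'fx': 285.77817101963905, 'fy': 285.77817101963905, 'cx': 251.8185551665589, 'cy': 190.60194342746652, 'dist': array([-0.04277648,  0.        ,  0.        ,  0.        ,  0.        ]), 'hand_eye': array([[ 9.99999298e-01,  1.02380887e-03,  5.96171135e-04,
        -1.75350365e-01],
       [-2.62224076e-04, -2.99458714e-01,  9.54109223e-01,
        -1.66226779e+02],
       [ 1.15535412e-03, -9.54108710e-01, -2.99458235e-01,
         8.38436918e+01],
       [ 0.00000000e+00,  0.00000000e+00,  0.00000000e+00,
         1.00000000e+00]])}
```

View picture.

```bash
python3 - <<'E'
import plant; print([k for k in dir(plant) if k[0]!='_']); print(getattr(plant,'grasp_offset',None))
import cv2
a=cv2.imread('pics/t0.png'); cv2.imwrite('pics/t0b.png',cv2.resize(a,(800,600)))
E
```

```text
['Unreachable', 'camera_info', 'finish_job', 'get_state', 'grab_frame', 'grasp_offset', 'landmark_of', 'spot_in']
18.8
```

View pics/both0.png

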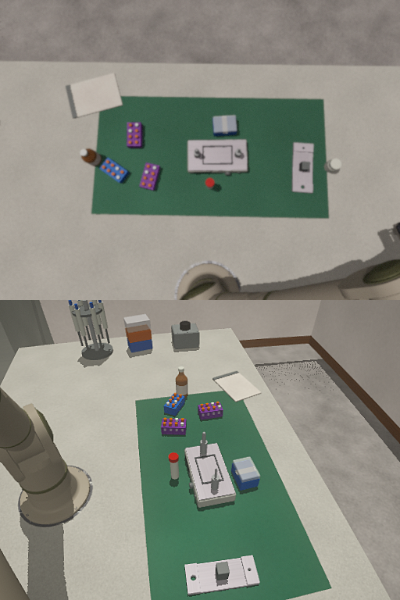

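View pics/t0b.png

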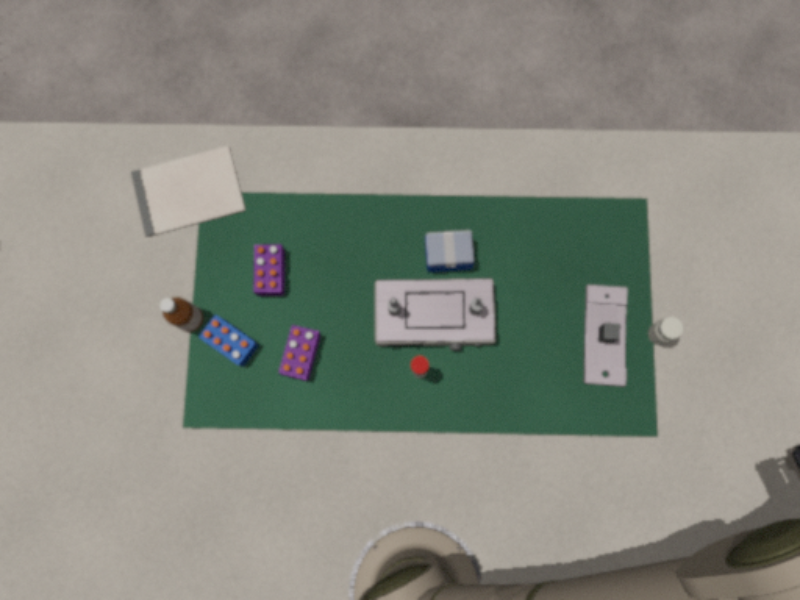

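Three rack-shaped things show in the 800x600 top view: blue at (228,340) beside the bottle at (180,313), purple at (268,270), purple at (300,353). The blue one fits the description. The plate is at (606,335), with the jar on its right. The shaker is at (435,310), with the thick pin on the left (+y). Next I'll measure the rack from its colour and crop it.

```bash
cat >> h.py <<'E'
def rackpose(n,im,st=None,z=40):
    """blue rack: min-area rect of blue deck mapped to plane z"""
    hsv=cv2.cvtColor(im,cv2.COLOR_RGB2HSV); m=cv2.inRange(hsv,(98,110,50),(116,255,255))
    m=cv2.morphologyEx(m,cv2.MORPH_CLOSE,np.ones((9,9)))
    cs=cv2.findContours(m,cv2.RETR_EXTERNAL,cv2.CHAIN_APPROX_NONE)[0]; out=[]
    for c in cs:
        if cv2.contourArea(c)<150: continue
        P=np.array([at(n,*p[0],z,st)[:2] for p in c],np.float32)
        r=cv2.minAreaRect(P); b=cv2.boxPoints(r); e=[b[1]-b[0],b[2]-b[1]]; l=max(e,key=np.linalg.norm)
        out.append((np.round(r[0],1),np.round(r[1],1),'long axis deg',round(float(np.degrees(np.arctan2(l[1],l[0]))%180),1),np.round(np.mean(c[:,0],0))))
    return out
def rows(x,y,z,psi,ns=5,st=None):
    """units for a move to TCP (x,y,z), yaw psi (deg), tool down; last row and linear fractions"""
    from scipy.spatial.transform import Rotation as Rn
    st=st or get_state(); R=np.array(st['eef_rot']); p=np.array(st['tool_pos'])
    a=np.radians(psi); X=np.array([np.cos(a),np.sin(a),0]); Y=np.array([0,0,-1.]); G=np.c_[X,Y,np.cross(X,Y)]
    d=R.T@(np.array([x,y,z])-p)/750; w=np.degrees(Rn.from_matrix(R.T@G).as_rotvec())/30
    print('shift',np.round(d,4).tolist(),'turn',np.round(w,3).tolist(),'from',np.round(p,1).tolist(),'yaw',round(float(np.degrees(np.arctan2(R[1,0],R[0,0]))),2)); return d,w
E
python3 - <<'E'
from h import *
im=cv2.imread('pics/t0.png')[:,:,::-1].copy()
for r in rackpose('top',im): print(r)
cv2.imwrite('pics/c0.png',cv2.resize(cv2.imread('pics/t0.png')[170:260,90:210],(800,600),interpolation=cv2.INTER_CUBIC))
E
```

```text
(array([475. , 383.8]), array([114. ,  59.3]), 'long axis deg', 56.6, array([146., 218.]))
```

View pics/c0.png

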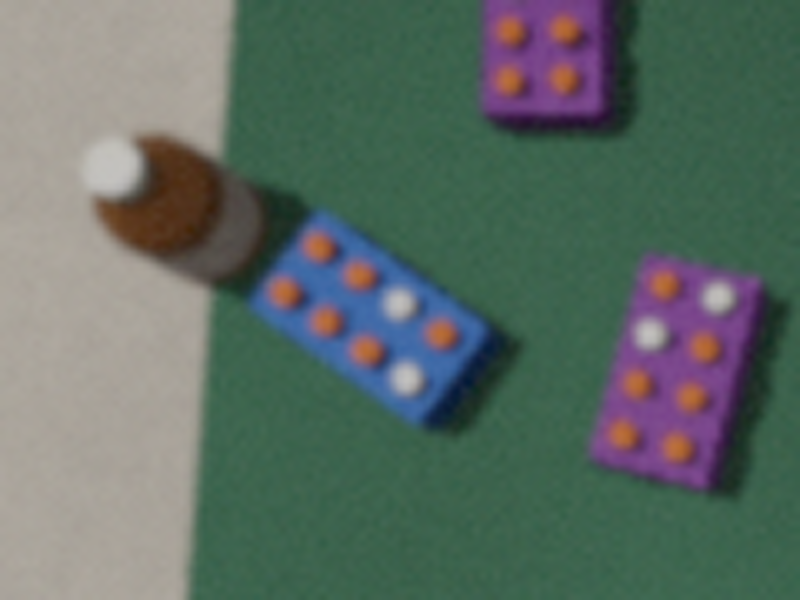

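The crop confirms blue at (370,320), next to the amber bottle, so that is the rack. I'll set off, passing over the plate and shaker for one close look each.

```bash
python3 - <<'E'
from h import *
rows(490,-360,300,-40)
E
```

```text
shift [-0.2744, -0.1085, 0.4219] turn [0.0, -0.922, -0.0] from [275.5, -670.6, 218.6] yaw -67.67
```

>>> send_rows --deltas '[[[-0.04, -0.03, 0.06], [0, -0.15, 0]], [[-0.1, -0.06, 0.14], [0, -0.35, 0]], [[-0.15, -0.09, 0.22], [0, -0.55, 0]], [[-0.2, -0.108, 0.3], [0, -0.75, 0]], [[-0.25, -0.108, 0.37], [0, -0.92, 0]]]' --grip 1

```text
clock: 1.82
tool_pos: [441.2, -422.3, 297.8]
eef_rot: [[0.767, 0.002, 0.642], [-0.642, -0.001, 0.767], [0.002, -1.0, -0.0]]
force: [0.7, -1.3, 0.4]
finger_gap: 93.0
```

```bash
python3 - <<'E'
from h import *
rows(490,-360,300,-35)
E
```

```text
shift [-0.0034, -0.0029, 0.1055] turn [0.0, -0.164, 0.004] from [441.2, -422.3, 297.8] yaw -39.91
```

```bash
python3 - <<'E'
from h import *
import json
st=get_state(); save('wrist','w1.png')
json.dump({k:np.array(v).tolist() for k,v in st.items()},open('st_w1.json','w'))
for n in ['top_plate','big_hole','small_hole','jar']:
    print(n,[(np.round(r['position'],1).tolist(),round(r['conf'],2)) for r in landmark_of('wrist',n)[:2]])
rows(500,-28,330,-33)
E
```

```text
top_plate [([499.4, -374.3, 0.2], 0.94)]
big_hole [([423.2, -371.7, -3.7], 0.68)]
small_hole [([582.1, -381.7, -0.6], 0.67)]
jar [([511.5, -488.0, -1.7], 0.63)]
shift [-0.2785, -0.0448, 0.4559] turn [0.001, -0.237, 0.0] from [439.6, -424.1, 296.7] yaw -40.1
```

View pics/w1.png

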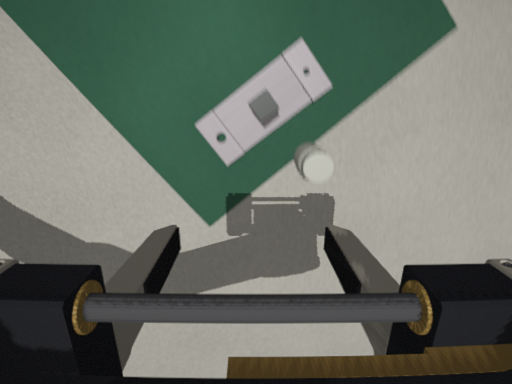

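The wrist view shows the plate with its large hole at (221,137), small hole at (306,71), post at (264,107) and the jar at (316,163). On to the shaker.

>>> send_rows --deltas '[[[-0.04, -0.02, 0.06], [0, -0.05, 0]], [[-0.08, -0.03, 0.13], [0, -0.1, 0]], [[-0.12, -0.045, 0.2], [0, -0.15, 0]], [[-0.16, -0.045, 0.27], [0, -0.2, 0]], [[-0.2, -0.045, 0.33], [0, -0.237, 0]]]'

```text
clock: 2.7
tool_pos: [484.3, -138.0, 330.2]
eef_rot: [[0.837, 0.0, 0.547], [-0.547, -0.001, 0.837], [0.001, -1.0, -0.001]]
force: [1.2, -0.1, 0.3]
finger_gap: 92.7
```

```bash
python3 - <<'E'
from h import *
rows(500,-40,320,-33)
E
```

```text
shift [-0.0539, 0.0135, 0.1209] turn [0.002, -0.004, 0.001] from [484.3, -138.0, 330.2] yaw -33.13
```

```bash
python3 - <<'E'
from h import *
import json
st=get_state(); save('wrist','w2.png')
json.dump({k:np.array(v).tolist() for k,v in st.items()},open('st_w2.json','w'))
for n in ['shaker','big_pin','small_pin','tip_box','tube50']:
    print(n,[(np.round(r['position'],1).tolist(),round(r['conf'],2)) for r in landmark_of('wrist',n)[:2]])
cv2.imwrite('pics/w2b.png',cv2.resize(cv2.imread('pics/w2.png')[:260,60:420],None,fx=2.2,fy=2.2,interpolation=cv2.INTER_CUBIC))
rows(475,375,250,-33.4)
E
```

```text
shaker [([538.4, -25.4, 4.4], 0.93)]
big_pin [([541.0, 51.5, 106.0], 0.84)]
small_pin [([544.8, -105.4, 109.3], 0.63)]
tip_box [([666.0, -54.4, 2.8], 0.84)]
tube50 [([423.0, -3.9, -1.7], 0.86)]
shift [-0.3862, 0.1057, 0.5688] turn [0.003, 0.007, 0.0] from [483.9, -140.5, 329.9] yaw -33.19
```

View pics/w2b.png

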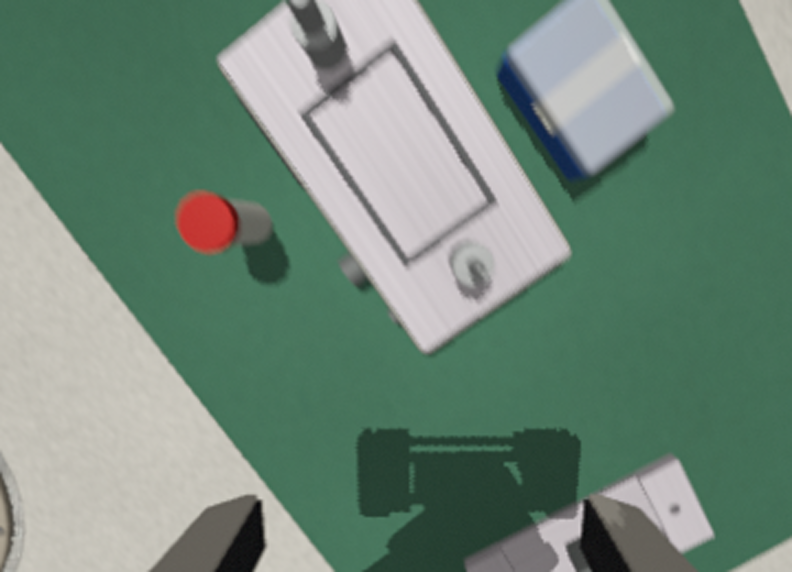

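The shaker is clear. In crop pixels, the rim corners are about (395,45), (303,115), (407,263) and (493,202), the thin pin's shoulder is at (471,265), and the tube's cap is at (207,222). I'll compute the recess pose from these while moving to the rack.

```bash
python3 - <<'E'
from h import *
import json
st=json.load(open('st_w2.json'))
C=np.array([at('wrist',60+u/2.2,v/2.2,55,st)[:2] for u,v in [(395,45),(303,115),(407,263),(493,202)]])
print(np.round(C,1).tolist(),'centre',C.mean(0).round(1))
for a,b in [(2,1),(3,0),(2,3),(1,0)]:
    d=C[b]-C[a]; print(round(np.hypot(*d),1),round(np.degrees(np.arctan2(d[1],d[0])),2))
print('thin shoulder',at('wrist',60+471/2.2,265/2.2,106,st).round(1))
# body corner edges z=50
D=np.array([at('wrist',60+u/2.2,v/2.2,50,st)[:2] for u,v in [(218,60),(427,353),(570,250)]]); print(D.round(1).tolist())
for a,b in [(1,0),(1,2)]:
    d=D[b]-D[a]; print(round(np.hypot(*d),1),round(np.degrees(np.arctan2(d[1],d[0])),2))
st=json.load(open('st_w1.json'))
print('plate big,small,post',[at('wrist',u,v,z,st).round(1).tolist() for u,v,z in [(221,137,16),(306,71,16),(264,107,62)]])
E
```

```text
[[574.8, 31.7], [502.4, 30.3], [507.1, -84.5], [577.1, -82.6]] centre [540.3 -26.3]
114.9 92.3
114.3 91.19
70.1 1.61
72.3 1.12
thin shoulder [ 541.6 -104.7  106. ]
[[475.8, 88.4], [484.0, -145.4], [606.0, -138.6]]
233.9 92.0
122.2 3.22
plate big,small,post [[424.5, -368.5, 16.0], [583.9, -376.2, 16.0], [503.3, -374.5, 62.0]]
```

>>> send_rows --deltas '[[[-0.045, 0, 0.066], [0, 0, 0]], [[-0.09, 0, 0.133], [0, 0, 0]], [[-0.135, 0, 0.2], [0, 0, 0]], [[-0.18, 0, 0.265], [0, 0, 0]], [[-0.225, 0, 0.33], [0, 0, 0]]]'

```text
clock: 3.62
tool_pos: [479.0, 158.7, 329.5]
eef_rot: [[0.834, -0.001, 0.551], [-0.551, -0.002, 0.834], [0.0, -1.0, -0.002]]
force: [0.7, 0.4, -0.9]
finger_gap: 93.1
```

```bash
python3 - <<'E'
from h import *
rows(455,350,230,-33.4)
E
```

```text
shift [-0.1674, 0.1322, 0.1954] turn [0.003, -0.002, 0.001] from [479.0, 158.7, 329.5] yaw -33.45
```

>>> send_rows --deltas '[[[-0.035, 0.03, 0.045], [0, 0, 0]], [[-0.07, 0.06, 0.09], [0, 0, 0]], [[-0.105, 0.09, 0.135], [0, 0, 0]], [[-0.14, 0.12, 0.175], [0, 0, 0]], [[-0.167, 0.132, 0.195], [0, 0, 0]]]'

```text
clock: 4.25
tool_pos: [456.1, 349.4, 228.2]
eef_rot: [[0.833, -0.002, 0.553], [-0.553, -0.003, 0.833], [-0.0, -1.0, -0.004]]
force: [-0.3, -0.4, 0.4]
finger_gap: 92.7
```

```bash
python3 - <<'E'
from h import *
st=get_state(); im=save('wrist','w3.png')
for r in rackpose('wrist',im,st): print(r)
print([(np.round(r['position'],1).tolist(),round(r['conf'],2)) for r in landmark_of('wrist','rack')[:3]], [np.round(r['position'],1).tolist() for r in landmark_of('wrist','bottle')[:2]])
rows(475,384,120,-33.4)
E
```

```text
(array([474.5, 388.5]), array([99.8, 57.1]), 'long axis deg', 56.5, array([247., 134.]))
[([476.1, 389.6, 1.0], 0.65), ([448.6, 244.9, 1.2], 0.56)] [[521.2, 477.3, -1.0]]
shift [-0.0044, 0.1455, 0.0536] turn [0.006, -0.003, -0.0] from [455.8, 348.9, 229.2] yaw -33.49
```

View pics/w3.png

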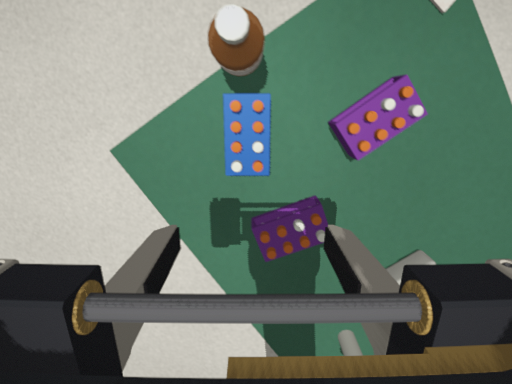

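Blue rack at (247,134), bottle at (237,40), and two purple look-alikes. The rack measures (474.5,388.5) with its long axis at 56.5°. Descending in two steps.

>>> send_rows --deltas '[[[-0.003, 0.03, 0.03], [0.006, 0, 0]], [[-0.008, 0.07, 0.058], [0.006, 0, 0]], [[-0.008, 0.13, 0.058], [0.006, 0, 0]], [[-0.008, 0.19, 0.058], [0.006, 0, 0]], [[-0.008, 0.195, 0.058], [0.006, 0, 0]]]'

```text
clock: 5.03
tool_pos: [475.0, 384.7, 80.6]
eef_rot: [[0.832, -0.003, 0.554], [-0.554, -0.005, 0.832], [0.0, -1.0, -0.005]]
force: [0.2, 0.1, 1.2]
finger_gap: 92.9
```

```bash
python3 - <<'E'
from h import *
st=get_state(); im=save('wrist','w4.png')
for r in rackpose('wrist',im,st): print(r)
rows(474.5,388.5,12,-33.5)
E
```

```text
(array([476.5, 389.8]), array([104.1,  56.5]), 'long axis deg', 56.6, array([250., 211.]))
shift [-0.0029, 0.0934, 0.0024] turn [0.006, -0.004, 0.001] from [475.4, 385.9, 82.0] yaw -33.63
```

>>> send_rows --deltas '[[[-0.001, 0.04, 0.005], [0.01, 0, 0]], [[-0.0015, 0.075, 0.005], [0.01, 0, 0]], [[-0.0015, 0.092, 0.005], [0.01, 0, 0]], [[-0.0015, 0.092, 0.005], [0.01, 0, 0]], [[-0.0015, 0.092, 0.005], [0.01, 0, 0]]]'

```text
clock: 5.7
tool_pos: [477.2, 389.9, 14.4]
eef_rot: [[0.832, 0.003, 0.554], [-0.554, 0.003, 0.832], [0.001, -1.0, 0.004]]
force: [1.0, 0.4, 0.9]
finger_gap: 93.3
```

>>> send_rows --deltas '[[[0, 0, 0], [0, 0, 0]], [[0, 0, 0], [0, 0, 0]], [[0, 0, 0], [0, 0, 0]], [[0, 0, 0], [0, 0, 0]], [[0, 0, 0], [0, 0, 0]]]' --grip 0 --squeeze 25

```text
clock: 6.32
tool_pos: [477.2, 389.9, 14.4]
eef_rot: [[0.832, 0.003, 0.554], [-0.554, 0.003, 0.832], [0.001, -1.0, 0.004]]
force: [-0.2, 0.1, 1.0]
finger_gap: 55.9
```

>>> send_rows --deltas '[[[0, -0.03, 0], [0, 0, 0]], [[0, -0.08, 0], [0, 0, 0]], [[0, -0.15, 0], [0, 0, 0]], [[0, -0.22, 0], [0, 0, 0]], [[0, -0.29, 0], [0, 0, 0]]]'

```text
clock: 6.95
tool_pos: [476.2, 388.8, 233.1]
eef_rot: [[0.832, 0.002, 0.554], [-0.554, 0.002, 0.832], [0.0, -1.0, 0.003]]
force: [1.0, -0.1, -2.6]
finger_gap: 55.9
```

```bash
python3 - <<'E'
from h import *
print(get_state()['force'],get_state()['finger_gap'])
rows(540,-26,240,1.5)
E
```

```text
[ 1.04522558 -0.1209154  -2.58094845] 55.93632220709968
shift [0.3773, -0.0102, -0.4132] turn [-0.005, -1.172, 0.003] from [476.2, 388.8, 233.1] yaw -33.65
```

>>> send_rows --deltas '[[[0.045, -0.01, -0.05], [0, -0.15, 0]], [[0.095, -0.01, -0.105], [0, -0.35, 0]], [[0.15, -0.01, -0.165], [0, -0.55, 0]], [[0.205, -0.01, -0.225], [0, -0.75, 0]], [[0.25, -0.01, -0.275], [0, -0.95, 0]]]'

```text
clock: 7.58
tool_pos: [517.7, 110.3, 239.8]
eef_rot: [[0.996, 0.001, 0.087], [-0.087, 0.001, 0.996], [0.001, -1.0, 0.001]]
force: [0.7, 0.3, -2.0]
finger_gap: 56.0
```

```bash
python3 - <<'E'
from h import *
rows(540.5,-26.5,220,1.5)
E
```

```text
shift [0.0462, 0.0261, -0.1791] turn [-0.003, -0.217, 0.002] from [517.7, 110.3, 239.8] yaw -5.01
```

>>> send_rows --deltas '[[[0.01, 0, -0.04], [0, -0.05, 0]], [[0.02, 0, -0.08], [0, -0.1, 0]], [[0.03, 0, -0.12], [0, -0.15, 0]], [[0.046, 0.01, -0.16], [0, -0.2, 0]], [[0.046, 0.02, -0.178], [0, -0.217, 0]]]'

```text
clock: 8.2
tool_pos: [540.3, -27.7, 223.8]
eef_rot: [[1.0, 0.001, -0.024], [0.024, 0.001, 1.0], [0.001, -1.0, 0.001]]
force: [0.3, 0.9, -2.1]
finger_gap: 56.0
```

```bash
python3 - <<'E'
from h import *
st=get_state(); im=save('wrist','w5.png'); save('top','t5.png'); save('side','s5.png')
for r in rackpose('wrist',im,st,z=st['tool_pos'][2]-14.4+40): print(r)
for c in ['wrist','top','side']:
  for n in ['big_pin','small_pin']:
    print(c,n,[(np.round(r['position'],1).tolist(),round(r['conf'],2)) for r in landmark_of(c,n)[:2]])
rows(540.5,-26.5,75,1.5)
E
```

```text
(array([541.7, -76.7]), array([13.6,  7. ]), 'long axis deg', 1.4, array([252., 329.]))
(array([539.9, -12.2]), array([56.5, 77.9]), 'long axis deg', 90.9, array([252., 234.]))
(array([579.2,  17.8]), array([45.8, 26.3]), 'long axis deg', 59.5, array([333., 178.]))
wrist big_pin [([540.7, 52.5, 103.6], 0.7)]
wrist small_pin []
top big_pin [([534.5, 47.9, 104.3], 0.93), ([423.7, -368.7, 1.0], 0.18)]
top small_pin []
side big_pin [([540.6, 53.6, 107.8], 0.8)]
side small_pin [([544.8, -105.7, 108.4], 0.75)]
shift [-0.0003, 0.1999, -0.0027] turn [-0.003, 0.002, 0.003] from [540.4, -24.6, 224.9] yaw 1.57
```

View pics/w5.png

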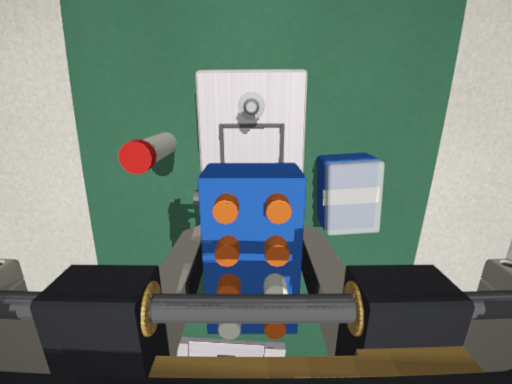

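```bash
python3 - <<'E'
from h import *
st=get_state(); print(np.round(st['tool_pos'],1))
im=cv2.imread('pics/w5.png')
cv2.imwrite('pics/w5c.png',cv2.resize(im[60:200,170:330],(800,700),interpolation=cv2.INTER_CUBIC)[:600])
for nm,u,v,z in [('shoulder',251,105,106),('rimL',220,126,55),('rimR',284,126,55),('edgeL',197,72,50),('edgeR',306,71,50),('rackbotL',203,165,210),('rackbotR',300,165,210),('rackTopL',201,178,250),('rackTopR',303,178,250)]:
    print(nm,at('wrist',u,v,z,st).round(1))
E
```

```text
[540.4 -24.6 224.9]
shoulder [537.6  56.  106. ]
rimL [502.4  31.1  55. ]
rimR [576.3  33.2  55. ]
edgeL [476.3  89.4  50. ]
edgeR [597.9  94.   50. ]
rackbotL [507.6  18.9 210. ]
rackbotR [570.4  20.7 210. ]
rackTopL [513.1  21.  250. ]
rackTopR [565.3  22.5 250. ]
```

View pics/w5c.png

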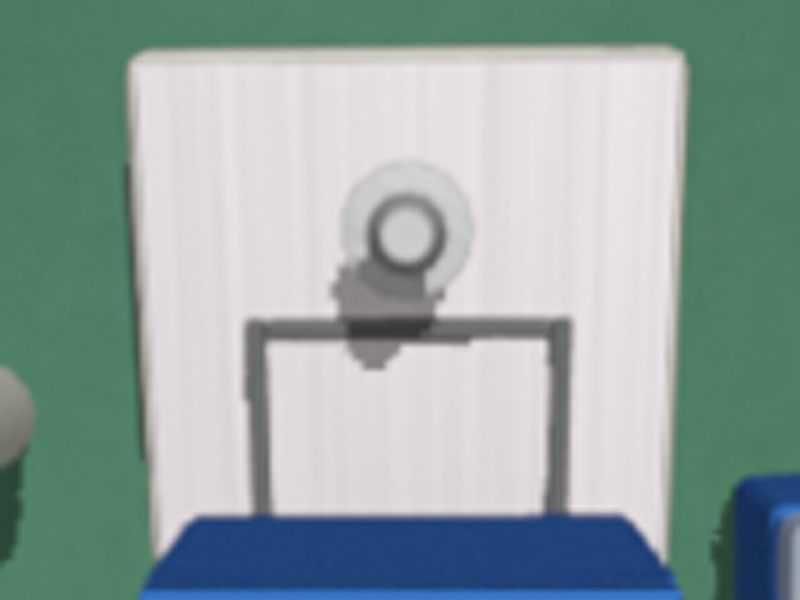

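Shoulder disc at (407,228) and rim outer edges at columns 247 and 571 in the crop. The recess centre is about (540.5,-25.5) with yaw 1.6°. The rack's centre is about 2.7 mm behind the TCP, so the TCP goes to y≈-23.

>>> send_rows --deltas '[[[0, 0.03, 0.002], [0, 0, 0]], [[0, 0.08, 0.002], [0, 0, 0]], [[0, 0.13, 0.002], [0, 0, 0]], [[0, 0.17, 0.002], [0, 0, 0]], [[0, 0.186, 0.002], [0, 0, 0]]]'

```text
clock: 9.28
tool_pos: [540.2, -22.3, 84.2]
eef_rot: [[1.0, -0.0, -0.028], [0.028, 0.002, 1.0], [0.0, -1.0, 0.002]]
force: [0.9, 0.1, -3.1]
finger_gap: 56.2
```

```bash
python3 - <<'E'
from h import *
rows(540.5,-23,66,1.6)
E
```

```text
shift [0.0004, 0.0243, -0.0009] turn [-0.003, 0.001, 0.0] from [540.2, -22.3, 84.2] yaw 1.63
```

>>> send_rows --deltas '[[[0, 0.008, -0.001], [0, 0, 0]], [[0, 0.015, -0.001], [0, 0, 0]], [[0, 0.02, -0.001], [0, 0, 0]], [[0, 0.0235, -0.001], [0, 0, 0]], [[0, 0.0255, -0.001], [0, 0, 0]]]'

```text
clock: 9.9
tool_pos: [540.3, -23.1, 65.2]
eef_rot: [[1.0, 0.0, -0.028], [0.028, 0.002, 1.0], [0.0, -1.0, 0.002]]
force: [-0.7, 0.4, -2.4]
finger_gap: 55.6
```

```bash
python3 - <<'E'
from h import *
for i in range(2): s=get_state(); print(np.round(s['tool_pos'],1),np.round(s['force'],1))
E
```

```text
[540.3 -23.1  65.2] [-0.7  0.4 -2.4]
[540.3 -23.1  65.2] [-0.7  0.4 -2.4]
```

>>> send_rows --deltas '[[[0, 0.0007, 0], [0, 0, 0]], [[0, 0.0013, 0], [0, 0, 0]], [[0, 0.002, 0], [0, 0, 0]], [[0, 0.002, 0], [0, 0, 0]], [[0, 0.002, 0], [0, 0, 0]]]'

```text
clock: 10.52
tool_pos: [540.4, -23.2, 64.4]
eef_rot: [[1.0, 0.001, -0.028], [0.028, 0.001, 1.0], [0.001, -1.0, 0.001]]
force: [-1.7, 0.2, 7.4]
finger_gap: 55.8
```

Contact at TCP 64.4, which is the floor height (the rim would give about 69). Releasing.

>>> send_rows --deltas '[[[0, 0, 0], [0, 0, 0]], [[0, 0, 0], [0, 0, 0]], [[0, 0, 0], [0, 0, 0]], [[0, 0, 0], [0, 0, 0]], [[0, 0, 0], [0, 0, 0]]]' --grip 0.9

```text
clock: 11.15
tool_pos: [540.4, -23.2, 64.3]
eef_rot: [[1.0, 0.001, -0.028], [0.028, 0.001, 1.0], [0.001, -1.0, 0.001]]
force: [0.1, 1.0, 0.1]
finger_gap: 84.0
```

>>> send_rows --deltas '[[[0, -0.01, 0], [0, 0, 0]], [[0, -0.05, 0], [0, 0, 0]], [[0, -0.11, 0], [0, 0, 0]], [[0, -0.18, 0], [0, 0, 0]], [[0, -0.25, -0.02], [0, 0, 0]]]'

```text
clock: 11.78
tool_pos: [540.3, -37.4, 254.1]
eef_rot: [[1.0, 0.001, -0.03], [0.03, 0.002, 1.0], [0.001, -1.0, 0.002]]
force: [1.3, -1.6, 0.1]
finger_gap: 84.0
```

```bash
python3 - <<'E'
from h import *
st=get_state(); im=save('wrist','w6.png')
rp=rackpose('wrist',im,st,z=90)
for r in rp: print(r)
cv2.imwrite('pics/w6c.png',cv2.resize(im[60:380,120:400,::-1],(700,800))[:600])
rows(500,-330,260,-3)
E
```

```text
(array([627.5, -28.4]), array([98.4, 54.9]), 'long axis deg', 59.1, array([328., 167.]))
(array([540.4, -26.7]), array([ 56.5, 100. ]), 'long axis deg', 91.8, array([252., 164.]))
shift [-0.068, -0.0003, -0.3855] turn [0.0, 0.153, 0.016] from [543.0, -39.6, 260.0] yaw 1.6
```

View pics/w6c.png

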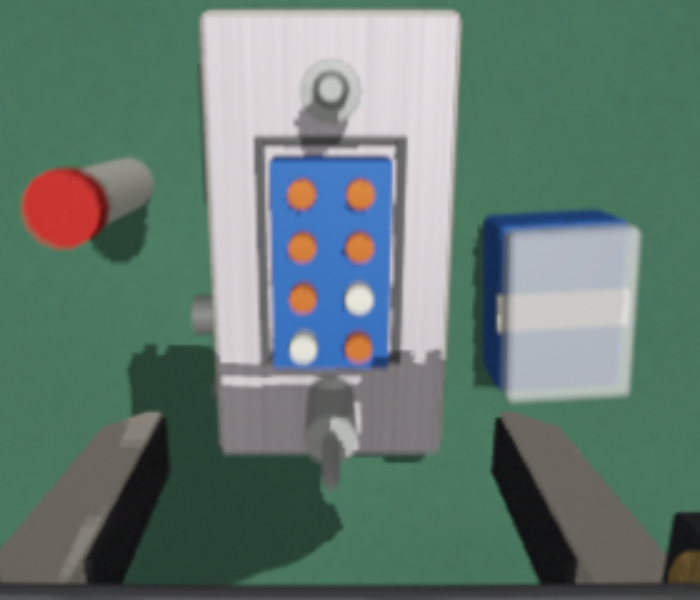

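The rack sits inside the rim at about (540.4,-26.7), 100 x 56.5 mm, and flat. The thick pin's shoulder is at (330,89) and the thin pin's tip at about (331,482) in the crop. Now to the plate.

```bash
python3 - <<'E'
from h import *
st=get_state()
for nm,u,v,z in [('big sh',330,89,106),('big tip',331,90,151),('small tip',331,482,151),('small sh',333,428,106)]:
    print(nm,at('wrist',120+u/2.5,60+v/2.5,z,st).round(1))
E
```

```text
big sh [541.9  50.2 106. ]
big tip [541.9  49.  151. ]
small tip [ 546.7 -112.8  151. ]
small sh [ 548.  -108.5  106. ]
```

>>> send_rows --deltas '[[[-0.01, 0, -0.06], [0, 0.02, 0]], [[-0.02, 0, -0.13], [0, 0.05, 0]], [[-0.04, 0, -0.21], [0, 0.08, 0]], [[-0.055, 0, -0.29], [0, 0.12, 0]], [[-0.068, 0, -0.38], [0, 0.15, 0]]]' --grip 0.75

```text
clock: 12.45
tool_pos: [499.9, -321.9, 260.3]
eef_rot: [[0.999, 0.009, 0.051], [-0.051, -0.001, 0.999], [0.009, -1.0, -0.0]]
force: [0.7, -0.4, -0.6]
finger_gap: 69.5
```

```bash
python3 - <<'E'
from h import *
rows(504,-385,230,-2.8)
E
```

```text
shift [0.0094, 0.0405, -0.0837] turn [0.0, -0.004, 0.017] from [499.9, -321.9, 260.3] yaw -2.93
```

```bash
cat >> h.py <<'E'
def still(n,f):
    for i in range(4):
        a=np.array(get_state()['tool_pos']); grab_frame(n); b=np.array(get_state()['tool_pos'])
        if np.linalg.norm(a-b)<.3: break
    st=get_state(); im=save(n,f); return st,im
E
python3 - <<'E'
from h import *
st,im=still('wrist','w7.png')
cv2.imwrite('pics/w7c.png',cv2.resize(im[90:290,140:380,::-1],(720,600),interpolation=cv2.INTER_CUBIC))
print(np.round(st['tool_pos'],1))
g=cv2.cvtColor(im,cv2.COLOR_RGB2HSV); m=cv2.inRange(g,(0,0,110),(179,60,255))
for c in cv2.findContours(m,cv2.RETR_CCOMP,cv2.CHAIN_APPROX_NONE)[0]:
    a=cv2.contourArea(c)
    if a>25: 
        r=cv2.minAreaRect(c); u,v=r[0]; print(int(a),np.round(r[0],1),np.round(r[1],1),at('wrist',u,v,16,st).round(1))
import json; json.dump({k:np.array(v).tolist() for k,v in st.items()},open('st_w7.json','w'))
E
```

```text
[ 499.9 -321.1  259.6]
6406 [249.  349.5] [ 55. 192.] [ 478.4 -673.    16. ]
99 [167.6 278.3] [ 5.4 30.3] [ 350.9 -511.5   16. ]
5387 [252. 269.] [ 50. 138.] [ 492.9 -501.1   16. ]
116 [186.6 231.3] [ 9.5 17.5] [ 393.5 -427.1   16. ]
6670 [254.  194.5] [136.  53.] [ 502.6 -372.    16. ]
292 [254.5 209. ] [25. 18.] [ 502.2 -395.4   16. ]
68 [201.5 197. ] [ 9. 10.] [ 423.1 -371.6   16. ]
245 [254.  191.5] [24. 11.] [ 502.9 -367.3   16. ]
18826 [427.  141.5] [283. 168.] [ 758.7 -304.7   16. ]
2314 [278.  13.] [ 26. 108.] [ 545.5 -130.1   16. ]
27 [315.  15.] [ 3. 14.] [ 593.  -134.4   16. ]
30310 [ 76. 141.] [282. 152.] [ 250.3 -276.9   16. ]
```

View pics/w7c.png

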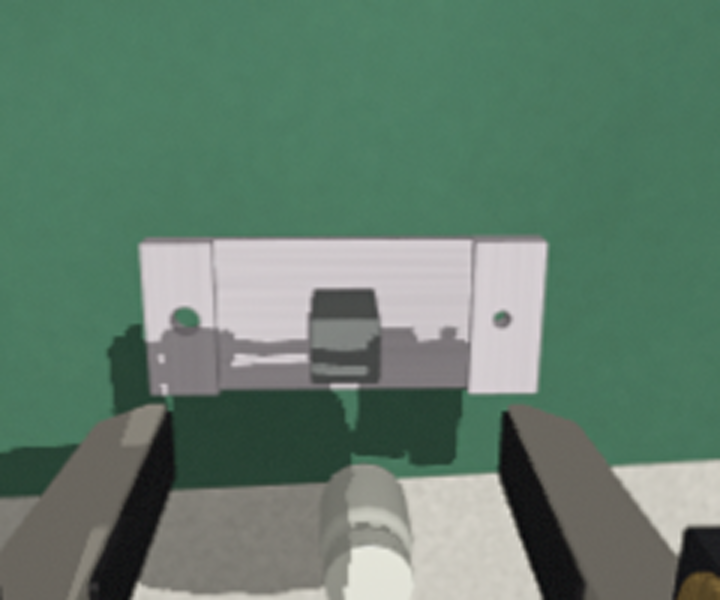

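Large hole at (185,320), small hole at (502,319) and post top at about (345,350) in the crop. The plate is square to the gripper.

```bash
python3 - <<'E'
from h import *
import json
st=json.load(open('st_w7.json')); f=lambda u,v,z: at('wrist',140+u/3,90+v/3,z,st)
B=f(185,320,16);S=f(502,319,16);P=f(345,350.5,62); d=B-S
print(B.round(1),S.round(1),'mid',((B+S)/2).round(1),'len',np.hypot(*d[:2]).round(1),'ydir',np.degrees(np.arctan2(d[1],d[0])).round(2),'post',P.round(1), 'px/mm post w',(f(380,350,62)-f(310,350,62)).round(1))
c=[f(u,v,16)[:2].round(1).tolist() for u,v in [(140,241),(546,241),(537,392),(151,394)]]; print(c,np.mean(c,0))
yaw=np.degrees(np.arctan2(d[1],d[0]))-180
rows(503,-371.5,110,yaw)
E
```

```text
[ 423.4 -371.1   16. ] [ 583.3 -379.4   16. ] mid [ 503.4 -375.2   16. ] len 160.1 ydir 177.04 post [ 503.1 -374.6   62. ] px/mm post w [31.7 -1.8  0. ]
[[405.6, -329.2], [604.8, -340.0], [601.9, -420.6], [401.5, -410.5]] [ 503.45  -375.075]
shift [0.0051, 0.1997, -0.0693] turn [-0.002, 0.002, 0.016] from [500.5, -319.5, 259.8] yaw -2.9
```

>>> send_rows --deltas '[[[0.003, 0.03, -0.03], [0, 0, 0.016]], [[0.0075, 0.08, -0.07], [0, 0, 0.016]], [[0.0075, 0.14, -0.0737], [0, 0, 0.016]], [[0.0075, 0.19, -0.0737], [0, 0, 0.016]], [[0.0075, 0.2, -0.0737], [0, 0, 0.016]]]'

```text
clock: 13.32
tool_pos: [504.4, -372.3, 108.0]
eef_rot: [[0.999, -0.002, 0.048], [-0.048, 0.004, 0.999], [-0.003, -1.0, 0.004]]
force: [0.4, -0.0, 0.3]
finger_gap: 69.6
```

```bash
python3 - <<'E'
from h import *
rows(503.3,-375,22,-2.96)
E
```

```text
shift [-0.001, 0.1147, -0.0041] turn [-0.007, 0.008, -0.005] from [504.4, -372.3, 108.0] yaw -2.73
```

>>> send_rows --deltas '[[[-0.001, 0.04, -0.004], [-0.007, 0.008, -0.005]], [[-0.001, 0.08, -0.004], [-0.007, 0.008, -0.005]], [[-0.001, 0.11, -0.004], [-0.007, 0.008, -0.005]], [[-0.001, 0.1147, -0.004], [-0.007, 0.008, -0.005]], [[-0.001, 0.1147, -0.004], [-0.007, 0.008, -0.005]]]'

```text
clock: 13.95
tool_pos: [504.3, -374.6, 23.4]
eef_rot: [[0.999, 0.001, 0.051], [-0.051, -0.001, 0.999], [0.001, -1.0, -0.001]]
force: [0.4, -0.1, -0.2]
finger_gap: 70.0
```

```bash
python3 - <<'E'
from h import *
rows(503.3,-375,22,-2.96)
E
```

```text
shift [-0.0014, 0.0018, -0.0005] turn [0.001, 0.001, 0.003] from [504.3, -374.6, 23.4] yaw -2.92
```

>>> send_rows --deltas '[[[0, 0, 0], [0, 0, 0]], [[0, 0, 0], [0, 0, 0]], [[0, 0, 0], [0, 0, 0]], [[0, 0, 0], [0, 0, 0]], [[0, 0, 0], [0, 0, 0]]]' --grip 0 --squeeze 45

```text
clock: 14.58
tool_pos: [503.5, -374.8, 23.4]
eef_rot: [[0.999, 0.0, 0.051], [-0.051, -0.001, 0.999], [0.0, -1.0, -0.001]]
force: [-3.7, -0.8, 3.5]
finger_gap: 32.0
```

>>> send_rows --deltas '[[[0, -0.005, 0], [0, 0, 0]], [[0, -0.02, 0], [0, 0, 0]], [[0, -0.05, 0], [0, 0, 0]], [[0, -0.09, 0], [0, 0, 0]], [[0, -0.13, 0], [0, 0, 0]]]'

```text
clock: 15.2
tool_pos: [503.4, -374.4, 122.1]
eef_rot: [[0.999, -0.0, 0.051], [-0.051, -0.0, 0.999], [-0.0, -1.0, -0.0]]
force: [-0.3, 0.4, -5.9]
finger_gap: 31.9
```

```bash
python3 - <<'E'
from h import *
rows(540.5,-130,300,-60)
E
```

```text
shift [0.0327, -0.2373, 0.3279] turn [0.001, 1.903, 0.0] from [503.4, -374.4, 122.1] yaw -2.92
```

>>> send_rows --deltas '[[[0, -0.04, 0.02], [0, 0.15, 0]], [[0.005, -0.08, 0.05], [0, 0.35, 0]], [[0.01, -0.12, 0.085], [0, 0.55, 0]], [[0.02, -0.15, 0.12], [0, 0.75, 0]], [[0.025, -0.17, 0.16], [0, 0.95, 0]]]'

```text
clock: 15.82
tool_pos: [528.7, -254.5, 251.2]
eef_rot: [[0.852, 0.002, 0.524], [-0.524, -0.001, 0.852], [0.002, -1.0, 0.0]]
force: [0.1, 0.1, -5.3]
finger_gap: 32.1
```

```bash
python3 - <<'E'
from h import *
rows(540.5,-120,245,-60.5)
E
```

```text
shift [-0.0806, 0.0082, 0.161] turn [-0.001, 0.963, 0.003] from [528.7, -254.5, 251.2] yaw -31.62
```

>>> send_rows --deltas '[[[-0.01, 0, 0.025], [0, 0.18, 0]], [[-0.025, 0, 0.055], [0, 0.38, 0]], [[-0.045, 0, 0.095], [0, 0.58, 0]], [[-0.065, 0, 0.13], [0, 0.78, 0]], [[-0.0806, 0, 0.161], [0, 0.963, 0]]]'

```text
clock: 16.45
tool_pos: [540.1, -118.3, 251.6]
eef_rot: [[0.491, 0.002, 0.871], [-0.871, -0.0, 0.491], [0.001, -1.0, 0.001]]
force: [0.2, 0.6, -5.0]
finger_gap: 31.7
```

```bash
python3 - <<'E'
from h import *
rows(540.5,-25.5,245,-88.4)
E
```

```text
shift [-0.1075, 0.0088, 0.0611] turn [-0.003, 0.926, 0.001] from [540.1, -118.3, 251.6] yaw -60.62
```

>>> send_rows --deltas '[[[-0.02, 0, -0.001], [0, 0.18, 0]], [[-0.05, 0, -0.004], [0, 0.38, 0]], [[-0.085, 0.002, -0.008], [0, 0.58, 0]], [[-0.12, 0.006, -0.012], [0, 0.78, 0]], [[-0.15, 0.01, -0.0147], [0, 0.926, 0]]]'

```text
clock: 17.08
tool_pos: [474.4, -24.5, 244.4]
eef_rot: [[0.026, 0.002, 1.0], [-1.0, 0.0, 0.026], [-0.0, -1.0, 0.002]]
force: [0.1, 0.2, -5.1]
finger_gap: 32.1
```

```bash
python3 - <<'E'
from h import *
import json
st,im=still('wrist','w8.png')
json.dump({k:np.array(v).tolist() for k,v in st.items()},open('st_w8.json','w'))
print(np.round(st['tool_pos'],1),np.round(st['eef_rot'],3).tolist())
for n in ['big_pin','small_pin','big_hole','small_hole']:
    print(n,[(np.round(r['position'],1).tolist(),round(r['conf'],2)) for r in landmark_of('wrist',n)[:2]], proj('wrist',{'big_pin':[538.1,54,106],'small_pin':[542.8,-105.5,106],'big_hole':[0,0,0],'small_hole':[0,0,0]}[n],st).round(1))
cv2.imwrite('pics/w8c.png',cv2.resize(im[40:300,100:410,::-1],(715,600),interpolation=cv2.INTER_CUBIC))
E
```

```text
[475.3 -25.3 244.5] [[0.03, 0.002, 1.0], [-1.0, -0.0, 0.03], [0.0, -1.0, 0.002]]
big_pin [([538.3, 51.1, 104.0], 0.7), ([542.3, -21.6, 52.3], 0.16)] [[177.7 120.4]]
small_pin [([543.8, -104.7, 108.8], 0.65)] [[330.6 120.7]]
big_hole [([472.8, 57.2, 222.7], 0.86)] [[231.7 395.8]]
small_hole [([474.9, -105.7, 220.3], 0.77)] [[231.7 395.8]]
```

View pics/w8c.png

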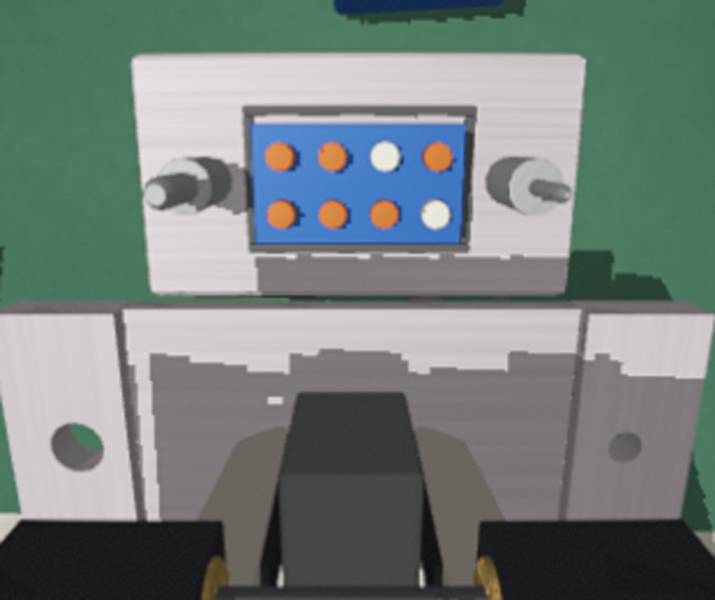

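```bash
cat > ov.py <<'E'
from h import *
import json,sys
st=json.load(open('st_w8.json')); im=cv2.imread('pics/w8.png')
R=np.array(st['eef_rot']); p=np.array(st['tool_pos'])
hb=p-80*R[:,0]-0.3*R[:,2]+R[:,1]*(23.4-16); hs=p+80*R[:,0]-0.3*R[:,2]+R[:,1]*(23.4-16)
f=lambda u,v,z: at('wrist',100+u/2.306,40+v/2.308,z,st).round(1)
print('kin holes',hb.round(1),hs.round(1),'img holes',f(78,447,237),f(625,447,237))
C=np.array([540.5,-25.5]); a=np.radians(1.7); ey=np.array([-np.sin(a),np.cos(a)])
pb=C+80*ey; ps=C-80*ey
def circ(c,r,z): t=np.linspace(0,2*np.pi,60); return np.c_[c[0]+r*np.cos(t),c[1]+r*np.sin(t),0*t+z]
items=[(pb,[(13,106),(7,106),(3.5,151)]),(ps,[(13,106),(4,106),(2,151)]),(hb[:2],[(8,hb[2])]),(hs[:2],[(5,hs[2])])]
cols=[]
for c,cs in items:
    z=cs[0][1]; u,v=proj('wrist',[[c[0],c[1],z]],st)[0].round().astype(int)-20
    if z==106: u+= -6 if c[1]>0 else 6
    raw=cv2.resize(im[v:v+40,u:u+40],(200,200),interpolation=cv2.INTER_CUBIC); o=raw.copy()
    for r,zz in cs:
        q=(proj('wrist',circ(c,r,zz),st)-[u,v]+.5)*5-.5; cv2.polylines(o,[q.round().astype(np.int32)],True,(0,255,0) if zz!=151 else (0,0,255),1)
    cols.append(np.vstack([raw,o])); print('patch origin',u,v)
cv2.imwrite('pics/ov.png',np.hstack(cols)); print('pins',pb.round(1),ps.round(1))
E
python3 ov.py
```

```text
kin holes [472.6  54.7 237.1] [ 477.4 -105.2  237.1] img holes [471.6  54.3 237. ] [ 476.6 -105.7  237. ]
patch origin 151 100
patch origin 317 101
patch origin 113 212
patch origin 351 213
pins [538.1  54.5] [ 542.9 -105.5]
```

View pics/ov.png

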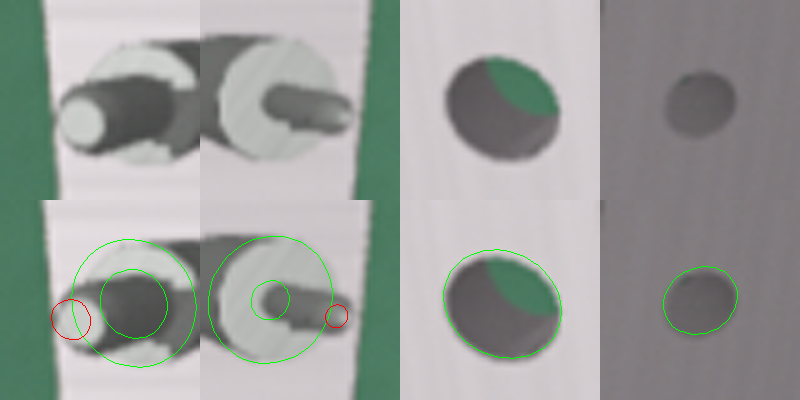

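The overlay fits the holes well: a camera bias of about (-0.9,-0.45) mm against the kinematics. The pins sit about 1.5 mm further to -y than I assumed. In the same camera the plate must travel about (+66.4,-1.35) mm, so TCP goes to (541.7,-26.6), yaw unchanged.

>>> send_rows --deltas '[[[0.001, 0, 0.02], [0, 0, 0]], [[0.003, 0, 0.05], [0, 0, 0]], [[0.0045, 0, 0.08], [0, 0, 0]], [[0.0045, 0.03, 0.0884], [0, 0, 0]], [[0.0045, 0.0587, 0.0884], [0, 0, 0]]]'

```text
clock: 18.15
tool_pos: [544.1, -27.9, 199.4]
eef_rot: [[0.027, 0.003, 1.0], [-1.0, 0.0, 0.027], [-0.0, -1.0, 0.003]]
force: [0.6, 0.2, -4.7]
finger_gap: 31.7
```

```bash
python3 - <<'E'
from h import *
st,im=still('side','s9.png'); grab_frame('wrist')
for n in ['big_pin','small_pin','big_hole','small_hole']:
    print(n,[(np.round(r['position'],1).tolist(),round(r['conf'],2)) for r in landmark_of('side',n)[:1]])
print(np.round(st['force'],1)); rows(541.7,-26.6,180,-88.2)
E
```

```text
big_pin []
small_pin [([545.4, -107.6, 106.7], 0.63)]
big_hole [([539.7, 48.9, 178.7], 0.71)]
small_hole [([542.2, -110.7, 174.8], 0.58)]
[-0.7 -0.2 -4.9]
shift [-0.0016, 0.0278, -0.0011] turn [-0.006, -0.008, 0.001] from [542.5, -27.8, 200.9] yaw -88.44
```

>>> send_rows --deltas '[[[-0.0016, 0.007, -0.001], [-0.006, -0.008, 0]], [[-0.0016, 0.014, -0.001], [-0.006, -0.008, 0]], [[-0.0016, 0.022, -0.001], [-0.006, -0.008, 0]], [[-0.0016, 0.028, -0.001], [-0.006, -0.008, 0]], [[-0.0016, 0.028, -0.001], [-0.006, -0.008, 0]]]'

```text
clock: 19.27
tool_pos: [541.5, -26.6, 179.3]
eef_rot: [[0.031, -0.001, 1.0], [-1.0, -0.0, 0.031], [0.0, -1.0, -0.001]]
force: [-0.6, 0.5, -5.3]
finger_gap: 31.8
```

```bash
python3 - <<'E'
from h import *
for i in range(4): 
    s=get_state(); print(np.round(s['tool_pos'],2),np.round(s['force'],1)); grab_frame('wrist')
rows(541.7,-26.6,168,-88.2)
E
```

```text
[541.47 -26.62 179.35] [-0.6  0.5 -5.3]
[541.68 -26.58 179.64] [ 0.5  0.4 -5.9]
[541.78 -26.6  179.84] [ 0.2 -0.6 -5.8]
[541.86 -26.62 179.97] [ 0.3 -0.3 -4.2]
shift [-0.0, 0.016, -0.0002] turn [-0.0, -0.0, 0.0] from [541.9, -26.6, 180.0] yaw -88.21
```

>>> send_rows --deltas '[[[0, 0.004, 0], [0, 0, 0]], [[0, 0.008, 0], [0, 0, 0]], [[0, 0.012, 0], [0, 0, 0]], [[0, 0.016, 0], [0, 0, 0]], [[0, 0.016, 0], [0, 0, 0]]]'

```text
clock: 20.1
tool_pos: [541.7, -26.6, 167.7]
eef_rot: [[0.031, -0.0, 1.0], [-1.0, -0.0, 0.031], [0.0, -1.0, -0.0]]
force: [-0.5, -0.1, -5.5]
finger_gap: 31.5
```

```bash
python3 - <<'E'
from h import *
for i in range(2): 
    s=get_state(); print(np.round(s['tool_pos'],2),np.round(s['force'],1),np.round(s['moment'],2)); grab_frame('wrist')
rows(541.7,-26.6,160,-88.2)
E
```

```text
[541.72 -26.59 167.72] [-0.5 -0.1 -5.5] [0.05 0.02 0.04]
[541.84 -26.62 167.86] [ 0.8 -0.3 -5.4] [ 0.05  0.03 -0.02]
shift [0.0, 0.0106, -0.0002] turn [-0.0, -0.0, 0.0] from [541.9, -26.6, 168.0] yaw -88.2
```

>>> send_rows --deltas '[[[0, 0.003, 0], [0, 0, 0]], [[0, 0.006, 0], [0, 0, 0]], [[0, 0.009, 0], [0, 0, 0]], [[0, 0.012, 0], [0, 0, 0]], [[0, 0.0133, 0], [0, 0, 0]]]'

```text
clock: 20.82
tool_pos: [541.8, -26.6, 157.8]
eef_rot: [[0.031, -0.0, 1.0], [-1.0, -0.0, 0.031], [0.0, -1.0, -0.0]]
force: [-1.2, -0.5, -4.7]
finger_gap: 31.9
```

```bash
python3 - <<'E'
from h import *
for i in range(2): 
    s=get_state(); print(np.round(s['tool_pos'],2),np.round(s['force'],1),np.round(s['moment'],2)); grab_frame('wrist')
rows(541.7,-26.6,148,-88.2)
E
```

```text
[541.81 -26.62 157.81] [-1.2 -0.5 -4.7] [-0.06  0.11 -0.05]
[541.79 -26.62 157.76] [-0.5  0.  -5.8] [ 0.    0.13 -0.02]
shift [-0.0, 0.0132, -0.0001] turn [0.0, -0.0, 0.001] from [541.8, -26.6, 157.9] yaw -88.2
```

>>> send_rows --deltas '[[[0, 0.003, 0], [0, 0, 0]], [[0, 0.006, 0], [0, 0, 0]], [[0, 0.009, 0], [0, 0, 0]], [[0, 0.012, 0], [0, 0, 0]], [[0, 0.0133, 0], [0, 0, 0]]]'

```text
clock: 21.55
tool_pos: [541.8, -26.6, 147.7]
eef_rot: [[0.031, -0.0, 1.0], [-1.0, -0.0, 0.031], [0.0, -1.0, -0.0]]
force: [-0.5, 1.0, -5.3]
finger_gap: 31.7
```

```bash
python3 - <<'E'
from h import *
for i in range(2): 
    s=get_state(); print(np.round(s['tool_pos'],2),np.round(s['force'],1),np.round(s['moment'],2)); grab_frame('wrist')
rows(541.7,-26.6,138,-88.2)
E
```

```text
[541.78 -26.58 147.69] [-0.5  1.  -5.3] [-0.05  0.1  -0.16]
[541.77 -26.55 147.68] [-1.3  0.2 -5.6] [0.02 0.06 0.03]
shift [-0.0, 0.013, -0.0001] turn [0.001, -0.0, 0.0] from [541.8, -26.6, 147.8] yaw -88.2
```

Threading freely (forces under 1.5 N sideways). Continuing down.

>>> send_rows --deltas '[[[0, 0.003, 0], [0, 0, 0]], [[0, 0.006, 0], [0, 0, 0]], [[0, 0.009, 0], [0, 0, 0]], [[0, 0.012, 0], [0, 0, 0]], [[0, 0.014, 0], [0, 0, 0]]]'

```text
clock: 22.28
tool_pos: [541.8, -26.6, 137.1]
eef_rot: [[0.031, -0.0, 1.0], [-1.0, -0.0, 0.031], [0.0, -1.0, -0.0]]
force: [0.2, -1.0, -5.2]
finger_gap: 31.9
```

>>> send_rows --deltas '[[[0, 0.002, 0], [0, 0, 0]], [[0, 0.004, 0], [0, 0, 0]], [[0, 0.006, 0], [0, 0, 0]], [[0, 0.008, 0], [0, 0, 0]], [[0, 0.0085, 0], [0, 0, 0]]]'

```text
clock: 22.9
tool_pos: [541.7, -26.6, 130.6]
eef_rot: [[0.031, -0.0, 1.0], [-1.0, -0.0, 0.031], [0.0, -1.0, -0.001]]
force: [-0.2, -1.1, -5.4]
finger_gap: 31.8
```

Home is expected near TCP 129.4, so I'll go down in 0.5 mm steps until the shoulders take the weight.

>>> send_rows --deltas '[[[0, 0.0005, 0], [0, 0, 0]], [[0, 0.001, 0], [0, 0, 0]], [[0, 0.0015, 0], [0, 0, 0]], [[0, 0.002, 0], [0, 0, 0]], [[0, 0.002, 0], [0, 0, 0]]]'

```text
clock: 23.52
tool_pos: [541.8, -26.6, 129.3]
eef_rot: [[0.031, -0.0, 1.0], [-1.0, -0.0, 0.031], [0.0, -1.0, -0.0]]
force: [-1.5, -1.5, -0.3]
finger_gap: 31.9
```

>>> send_rows --deltas '[[[0, 0.0005, 0], [0, 0, 0]], [[0, 0.0008, 0], [0, 0, 0]], [[0, 0.001, 0], [0, 0, 0]], [[0, 0.001, 0], [0, 0, 0]], [[0, 0.001, 0], [0, 0, 0]]]'

```text
clock: 24.15
tool_pos: [541.8, -26.6, 129.3]
eef_rot: [[0.031, 0.0, 1.0], [-1.0, -0.0, 0.031], [0.0, -1.0, 0.0]]
force: [-4.4, -0.9, 9.6]
finger_gap: 31.7
```

The plate is on its shoulders (15 N pressed, height as expected). Releasing and retreating straight up.

>>> send_rows --deltas '[[[0, 0, 0], [0, 0, 0]], [[0, 0, 0], [0, 0, 0]], [[0, 0, 0], [0, 0, 0]], [[0, 0, 0], [0, 0, 0]], [[0, 0, 0], [0, 0, 0]]]' --grip 0.65

```text
clock: 24.78
tool_pos: [541.9, -26.6, 129.2]
eef_rot: [[0.031, 0.0, 1.0], [-1.0, -0.0, 0.031], [0.0, -1.0, 0.0]]
force: [-0.8, 0.6, 0.2]
finger_gap: 60.3
```

>>> send_rows --deltas '[[[0, -0.01, 0], [0, 0, 0]], [[0, -0.04, 0], [0, 0, 0]], [[0, -0.09, 0], [0, 0, 0]], [[0, -0.15, -0.02], [0, 0, 0]], [[0, -0.2, -0.06], [0, 0, 0]]]'

```text
clock: 25.4
tool_pos: [497.2, -27.7, 281.2]
eef_rot: [[0.031, 0.002, 1.0], [-1.0, -0.0, 0.031], [0.0, -1.0, 0.002]]
force: [1.1, 0.2, 0.0]
finger_gap: 60.0
```

```bash
python3 - <<'E'
from h import *
st,im=still('wrist','w10.png'); save('side','s10.png'); save('top','t10.png')
print(np.round(st['tool_pos'],1),np.round(st['force'],1),st['finger_gap'])
for c in ['wrist','side','top']:
  for n in ['top_plate','big_hole','small_hole','tip_box','tube50','jar','bottle']:
    print(c,n,[(np.round(r['position'],1).tolist(),round(r['conf'],2)) for r in landmark_of(c,n)[:1]])
E
```

```text
[497.1 -28.1 280.2] [ 0.3  0.6 -0.4] 60.4248120499013
wrist top_plate [([535.6, -27.4, 106.5], 0.55)]
wrist big_hole [([540.8, 52.2, 105.3], 0.68)]
wrist small_hole [([542.1, -109.3, 107.5], 0.72)]
wrist tip_box [([665.9, -56.2, 0.1], 0.91)]
wrist tube50 [([424.9, -2.8, -0.3], 0.81)]
wrist jar []
wrist bottle []
side top_plate [([543.9, -25.9, 103.5], 0.92)]
side big_hole [([540.6, 51.5, 107.1], 0.86)]
side small_hole [([544.1, -106.6, 101.9], 0.83)]
side tip_box [([668.4, -52.2, -2.5], 0.64)]
side tube50 [([422.4, -0.0, 2.0], 0.74)]
side jar []
side bottle [([525.1, 478.9, -1.2], 0.58)]
top top_plate []
top big_hole [([536.2, 52.8, 107.8], 0.58)]
top small_hole []
top tip_box []
top tube50 [([423.1, 3.6, 0.9], 0.45)]
top jar [([543.0, -26.7, 2.8], 0.67)]
top bottle [([522.9, 469.3, -2.4], 0.94)]
```

```bash
python3 - <<'E'
from h import *
im=cv2.imread('pics/t10.png').astype(int); a=cv2.imread('pics/t0.png').astype(int)
d=np.abs(im-a).mean(2); j=(proj('top',[513,-486,60]).round().astype(int))[0]; print('jar region diff',d[j[1]-14:j[1]+14,j[0]-14:j[0]+14].mean().round(1),'noise',d[10:40,10:200].mean().round(1))
finish_job(); print(get_state()['clock'])
E
```

```text
jar region diff 5.4 noise 5.4
the job is handed in; nothing more can be done
the job is handed in; nothing more can be done
```

The job is handed in, after about 26 s on the robot's clock out of the 72 s limit. No verdict was reported.

- **Rack:** I picked the blue rack (the two purple ones are look-alikes) and set it down in the recess. It touched at floor height, not on the rim. After release the wrist camera put it at (540.4, -26.7), about 1 mm from the estimated recess centre, and inside the rim.
- **Top plate:** I turned it about 85° and aligned its holes to the pins using one wrist picture that showed both. I then lowered it level; sideways force stayed under about 2 N until it rested on both shoulders. It seated at tool height 129.3 mm against 129.4 expected, took about 15 N of pressing, and was then released.
- **Last checks:** The gripper was clear and the force near zero. The detectors put the plate underside at about 102–108 mm and both holes mostly within 4 mm of the pins (the detectors' own accuracy). The bottle, tip box and tube read where they were at the start, within detector noise.
- **Missed or disagreed:** The detectors did not find the jar at the end. The top camera's "jar" was a false hit on the plate, but its image around the jar differs from the first one only by noise. The top camera also missed the plate, small hole and tip box. I could not view the final picture because the 12-picture limit was reached, so the end state is confirmed by numbers only.

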